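# Select high range on a tractor shift tower and lock it

### The job

The lever of the grey shift tower stands in the arm of its H-shaped gate with the yellow dot (near right). Bring it back to neutral, across to the other lane and then fully forward into the slot end with the green dot (far left), then slide the red lock bolt across, fully home, so that it lies behind the lever and keeps it there. Let go, and leave the jars and the sanding block where they are.

Things in the scene. Friction and masses are not known exactly. Their poses are not given: they have to be found in the camera images.
- shift_tower: Grey cast shift tower, fixed to the bench, base 150 (x) x 190 (y) mm; its aluminium gate plate (124 x 160 mm) has its top 105 mm up. Origin: centre of the underside; x axis forward (away from the robot, roughly), y left. H gate: two lanes along x, joined midway by the neutral slot along y, the only way across. Green dot: front end of left lane; yellow dot: rear end of right lane.
- lever_knob (a point): Centre of the black ball knob (36 mm diameter) on the lever's 10 mm steel stem, 155 mm from the lever's pivot. In the tower's frame, with f = joint lever_fore and a = joint lever_across, it lies at x = 0.155 sin f, y = 0.155 cos f sin a, z = 0.030 + 0.155 cos f cos a. Play at the knob in lanes and neutral slot: about 5 mm either way.
- lever_pivot (a point): Pivot of the lever, inside the tower on its vertical axis, 30 mm above the bench. About 1 to 2 N at the knob move the lever, and it stays where it is left.
- lever_across (a joint): Sideways lean of the lever (rad): -0.33 in the right lane, +0.33 in the left lane, 0 in the middle.
- lever_fore (a joint): Fore-and-aft lean of the lever (rad): +0.36 fully forward, 0 in neutral, -0.36 fully back.
- lock_handle (a point): Grip point on the axis of the upright red handle (22 mm diameter, top 18 mm above this point, foot on the bolt 35 mm below it) of the cranked red lock bolt on the left of the gate plate. In the tower's frame it lies at x = -0.025, y = 0.108 - s, z = 0.148, with s = joint lock_bolt. The bolt slides along the tower's y; about 2 to 4 N move it, and it stays where it is left.
- lock_bolt (a joint): Travel of the lock bolt (m) towards the tower's right (-y): 0 fully open (tip clear of the left lane), 0.048 fully home, with the bolt across the left lane just behind the lever's fully forward place. The bolt strikes the lever if the lever stands in the left lane anywhere but fully forward, and bars the lane when home.
- screw_jar: Glass jar of screws with a red lid, 68 mm in diameter, 95 mm high, loose beside the tower. Origin: centre of its underside. Leave it alone.
- nail_jar: Glass jar of nails with a tan lid, 62 mm in diameter, 85 mm high, loose beside the tower. Origin: centre of its underside. Leave it alone.
- sanding_block: Brown sanding block, 64 x 112 x 28 mm, loose beside the tower. Origin: centre of its underside. Leave it alone.

How it is judged (in metres and radians):
On the way, in this order (a step that is already met when the one before it is completed fails the run):
1. the lever is fully forward in the left lane (green dot) while the lock bolt is still open (value of joint lever_across above 0.25 rad and value of joint lever_fore above 0.28 rad and value of joint lock_bolt below 0.02 m), for 0.2 s.
2. the lock bolt is home behind the lever (value of joint lever_across above 0.25 rad and value of joint lever_fore above 0.28 rad and value of joint lock_bolt above 0.04 m), for 0.2 s.
At the end, for the whole second after the job is handed in: The lever stands in the left lane (lever_across above 0.25 rad), forward (lever_fore above 0.28 rad), with the lock bolt slid home behind it (lock_bolt above 40 of 48 mm) (all of step 2); the robot touches nothing.
It fails at once if the screw jar is moved more than 30 mm (distance of screw_jar from where it was at the start of the episode above 0.03 m).
It fails at once if the nail jar is moved more than 30 mm (distance of nail_jar from where it was at the start of the episode above 0.03 m).
It fails at once if the sanding block is moved more than 30 mm (distance of sanding_block from where it was at the start of the episode above 0.03 m).
It also fails if it takes over 45 s, if anything falls off the work surface, if the arm or the gripper's body presses on something with over 40 N, if the wrist force passes 120 N, or if a joint passes its speed limit or range.

### The arm

A 7-joint arm with a two-finger parallel gripper is mounted at the origin on the work surface; the furniture and walls round the work are solid. World frame = base frame: x ahead of the robot, y to its left, z up, the work surface at z = 0. Lengths are in mm, angles in rad, forces in N, time in s.
With the tool pointing down it reaches from about 425 to 800 mm from the base axis. Payload 8.3 kg.
Tool frame: the origin (TCP) lies on the mounting face of the last link; the fingertips stand 173 mm ahead of it and the grasp point (between the pads) lies ctrl.tcp_to_grasp ahead of it (ctrl.tcp_to_grasp is the distance from the TCP to the grasp point, in mm); y points along the fingers, z is the direction in which the jaws open and shut, and the axes are right-handed (so a half turn about y gives the same grasp; the last joint's range is limited). The gripper opens to 85 mm and grips with 20 to 120 N. Pads are 22 mm wide; open, the fingers measure 114 mm over their backs; the gripper's body (76 mm by 85 mm) begins 54 mm behind the grasp point. The pads swing forward as they close: fully open they stand 13 mm farther back than shut.
Start: joints at [1.048, 0.383, 0.016, 1.37, -0.006, 1.388, -0.046], TCP at [277.383, -560.066, 404.679] pointing down, gripper open.
Joint ranges: [-2.95, 2.95], [-0.25, 2.06], [-1.52, 1.56], [0.18, 2.33], [-1.44, 4.58], [0.02, 2.06], [-3.01, 3.01]. Speed limits (rad/s): [2.39, 2.39, 3.01, 3.01, 3.14, 3.14, 3.14].

### API

Orientations are given as a unit quaternion [w, x, y, z].
In Python, from workcell import readout, eyes, job, ctrl gives the robot as it stands.
- The arm moves only by the tool arm_command, never from a script. Its argument "motion" is a list of rows, each a list of 5 numbers: the shift along the tool's x, y, z scaled (see below), then the turn about the tool's y scaled (see below), then the closure, from -1 (fully open) to 1 (shut), so that 0 is half open. A call has 1 to 10 rows; each row is the pose to reach, as a shift and turn from the pose commanded when the call began, along the tool's axes at that moment; what a row does not reach only later rows make up. The controller multiplies each number of a shift by 75 cm and each number of a turn by pi/4 rad. A row lasts 1/8 s, in which the tool goes at most 62.5 mm and 10.7 degrees, less where a joint would pass 70% of its speed; a pose out of reach is approached as far as the arm can. A call with a number of a shift or a turn outside -1 to 1 is refused whole. A call with a gripper value outside its range is refused whole. The fingers move at their own pace and stop on an object; "force" is the grip in N (left out, the last holds). Time passes only in rows, so rows that repeat a pose let the fingers close. It gives the time, the measured TCP pose, the force and the opening at its end, in the units of the state.
- readout.get_obs(): the state, without advancing time (a new reading comes with each control period).
- eyes.get_image(name): name is "scene" or "top"; returns a dict with "color" (420x560x3 uint8, blue, green, red), "depth" (420x560 float32, mm along the optical axis (not along the pixel's ray), 0 where there is no reading), "intrinsics" (3x3 intrinsics, pixels), "extrinsics" (4x4, takes a point from camera to world coordinates). Camera axes: x right, y up, looking along -z (the intrinsics and any distortion apply to the point x, -y, -z); pixel columns grow to the right and rows downward; lengths in mm; the calibration is good to about 2 mm. A picture is of the moment at which its call begins.
- job.close_job(): hands the job in, once; it reports no verdict.
The state is a dict: "time": time; "joints": joint angles; "joint_velocities": joint speeds; "tau": joint torques, N m; "position": TCP position; "orientation": TCP orientation; "force": force on the tool from outside, world axes, zero at the start; "torque": the same for the moment, N m; "finger_gap": opening from 0.0 (shut) to 1.0 (fully open).
Only numpy, scipy, OpenCV 4.12 (cv2) and the standard library are available. Lean on these libraries where they do the work, as an engineer would, in place of code of your own. Each camera call takes 0.05 s, during which the arm holds its last target. There are 200 camera calls.

## Working session

There is one attempt and no reset: what is moved stays moved. The work goes in short steps, Python scripts to look and compute and a tool call to move; the robot and the scene stay as the last step left them, time stands still between calls to the robot, and variables do not carry over. Pictures are saved under pics/ and viewed, about 8 in all and at most 12, crops included, and the job is handed in when it is done.

Besides the shell and the picture viewer there is one more tool, called after "Request:" as name([rows], argument=value, ...), one row to a line, values as JSON. arm_command: Moves the arm, as the interface text tells. Its arguments: {"type":"object","properties":{"motion":{"type":"array","items":{"type":"array","items":{"type":"number","minimum":-1,"maximum":1}}},"force":{"type":"number"}},"required":["motion"]}

```bash
mkdir -p pics
cat > h.py <<'E'
import numpy as np, cv2
from workcell import readout, eyes, job, ctrl
def px2w(im,u,v,d=None):
    d=im["depth"][int(v),int(u)] if d is None else d
    K=im["intrinsics"]; p=np.array([(u-K[0,2])/K[0,0]*d,-(v-K[1,2])/K[1,1]*d,-d,1])
    return (im["extrinsics"]@p)[:3]
E
python3 - <<'E'
from h import *
import pickle
o=readout.get_obs(); print(o["time"],o["position"],o["orientation"],o["finger_gap"],ctrl.tcp_to_grasp)
for n in("scene","top"):
    im=eyes.get_image(n); pickle.dump(im,open(n+".pkl","wb")); cv2.imwrite(f"pics/{n}1.png",im["color"]); print(im["extrinsics"].round(3), im["intrinsics"])
E
```

```text
0.0 [ 277.31674358 -559.92704698  403.65670088] [ 0.16099523 -0.16132225  0.68916677 -0.68782616] 0.9979912958682832 154.70000000000002
[[ 8.64000e-01  1.96000e-01 -4.65000e-01 -4.87000e-01]
 [-5.04000e-01  3.53000e-01 -7.88000e-01 -8.01135e+02]
 [ 9.00000e-03  9.15000e-01  4.04000e-01  5.39554e+02]
 [ 0.00000e+00  0.00000e+00  0.00000e+00  1.00000e+00]] [[475.28605604   0.         283.99994303]
 [  0.         475.28605604 206.64816701]
 [  0.           0.           1.        ]]
[[ 9.00000e-03  9.91000e-01 -1.31000e-01  3.65038e+02]
 [-1.00000e+00  9.00000e-03 -1.00000e-03 -2.25030e+01]
 [ 0.00000e+00  1.31000e-01  9.91000e-01  9.76668e+02]
 [ 0.00000e+00  0.00000e+00  0.00000e+00  1.00000e+00]] [[406.03135425   0.         277.89772764]
 [  0.         406.03135425 202.47277019]
 [  0.           0.           1.        ]]
```

View pics/scene1.png

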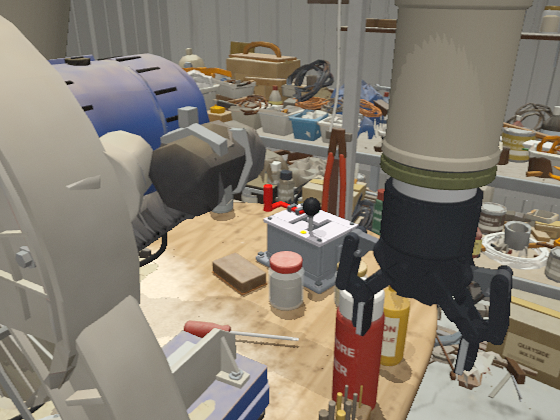

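View pics/top1.png

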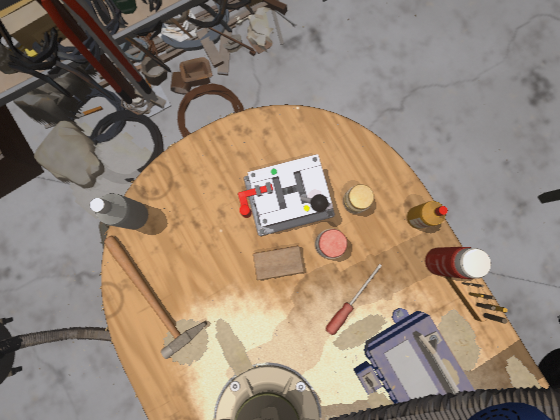

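Scene view: the tower is at about (310,240) with its knob at (311,205), and the arm hangs on the right. Top view: the gate plate is centred at about (290,190), knob at (319,203), red handle at (246,210), jars at (333,243) and (360,198), and the block at (279,263). Next I'll view an enlarged crop.

Run:
```python
from h import *
import pickle
im=pickle.load(open("top.pkl","rb"))
cv2.imwrite("pics/crop1.png",cv2.resize(im["color"][145:285,225:385],None,fx=5,fy=5,interpolation=cv2.INTER_CUBIC)[:600])
for u,v in((319,203),(246,210),(274,171),(307,208),(290,200),(333,243),(360,198),(279,263)): print(u,v,px2w(im,u,v).round(1))
```

```text
319 203 [ 469.1 -102.3  187.2]
246 210 [456.4  42.3 166.5]
274 171 [549.7 -12.5 104.9]
307 208 [468.7 -84.5 106.3]
290 200 [486.2 -47.8 103.6]
333 243 [ 394.3 -141.3   96.4]
360 198 [ 494.5 -203.5   85.4]
279 263 [349.5 -25.3  30.5]
```

View pics/crop1.png

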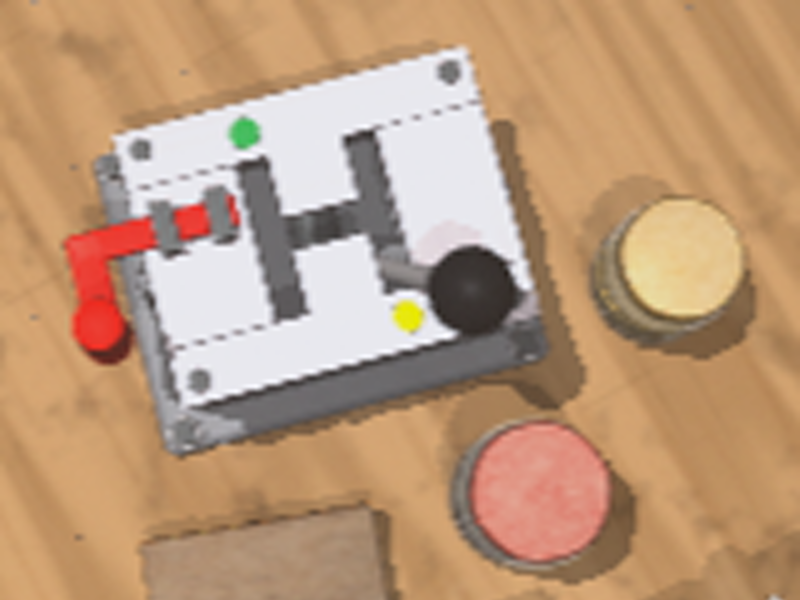

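The crop shows the plate corners at about (113,137), (467,46), (541,322) and (185,406). The knob centre is at (472,289), the handle top at (99,326), and the dots at (245,133) and (408,316).

Run:
```python
from h import *
import pickle
from scipy.spatial.transform import Rotation as R
im=pickle.load(open("top.pkl","rb"))
def atz(u,v,z):
    u=u/5+225-.4;v=v/5+145-.4
    a=px2w(im,u,v,1.);b=px2w(im,u,v,1000.); return (a+(b-a)*(z-a[2])/(b[2]-a[2]))
c=np.array([atz(*p,105) for p in((113,137),(467,46),(541,322),(185,406))]);print(c.round(1))
o=c.mean(0); ey=(c[0]-c[1]+c[3]-c[2]); th=np.arctan2(-ey[0],ey[1]); ex=c[0]+c[1]-c[2]-c[3]; print("c",o,"th",th,np.arctan2(ex[1],ex[0]), np.linalg.norm(ex)/2,np.linalg.norm(ey)/2)
def T(x,y): return o[:2]+np.array([np.cos(th)*x-np.sin(th)*y,np.sin(th)*x+np.cos(th)*y])
def K(f,a): return T(155*np.sin(f),155*np.cos(f)*np.sin(a)),30+155*np.cos(f)*np.cos(a)
p,z=K(-.36,-.33); print("knob",p,z,"seen",atz(472,289,z))
print("handle",T(-25,108),"seen top",atz(99,326,166))
for f,a in((-.36,-.33),(0,-.33),(0,0),(0,.33),(.36,.33)): print(f,a,K(f,a)[0].round(1),round(K(f,a)[1],1))
print("handle home",T(-25,60))
ob=readout.get_obs(); q=ob["orientation"]; M=R.from_quat(np.r_[q[1:],q[0]]).as_matrix(); print(M.round(3))
```

```text
[[ 547.    46.1  105. ]
 [ 589.1 -108.9  105. ]
 [ 467.2 -140.4  105. ]
 [ 429.5   13.   105. ]]
c [508.18547662 -47.52992411 105.        ] th 0.25336830992885123 0.2634831977419347 124.03386097651206 159.26743228663378
knob [ 467.1092909  -106.72314035] 167.2366937778223 seen [ 472.9791246  -104.3089478   167.23669378]
handle [456.9116929   50.75537033] seen top [456.83437617  45.51225425 166.        ]
-0.36 -0.33 [ 467.1 -106.7] 167.2
0 -0.33 [520.8 -96.2] 176.6
0 0 [508.2 -47.5] 185.0
0 0.33 [495.6   1.1] 176.6
0.36 0.33 [549.3  11.7] 167.2
handle home [468.94366796   4.28783783]
[[-0.896 -0.001  0.444]
 [-0.444  0.002 -0.896]
 [ 0.    -1.    -0.002]]
```

Run:
```python
from h import *
import pickle
im=pickle.load(open("top.pkl","rb"))
for u,v in((475,263),(440,212),(425,212),(100,205),(452,262),(480,290),(430,340),(395,320)): print(u,v,px2w(im,u,v).round(0))
```

```text
475 263 [ 355. -400.  192.]
440 212 [ 456. -349.  162.]
425 212 [ 461. -335.  117.]
100 205 [459. 316. 211.]
452 262 [ 357. -370.  159.]
480 290 [ 293. -482.   37.]
430 340 [ 191. -347.   84.]
395 320 [ 221. -295.   10.]
```

Request:
arm_command([
  [-0.06,0,-0.05,0.05,-1],
  [-0.12,0,-0.1,0.1,-1],
  [-0.18,0,-0.15,0.15,-1],
  [-0.24,0,-0.21,0.2,-1],
  [-0.31,0,-0.26,0.262,-1],
  [-0.38,0,-0.32,0.262,-1],
  [-0.44,0,-0.38,0.262,-1],
  [-0.501,0,-0.429,0.262,-1],
  [-0.501,0,-0.429,0.262,-1],
  [-0.501,0,-0.429,0.262,-1],
], force=25)

```text
time: 1.35
position: [471.3, -104.9, 404.4]
orientation: [0.09, -0.09, 0.701, -0.701]
force: [0.5, -1.4, 0.6]
finger_gap: 0.997
```

```bash
cat >> h.py <<'E'
from scipy.spatial.transform import Rotation as R
TH=0.258
def mat():
    q=readout.get_obs()["orientation"]; return R.from_quat(np.r_[q[1:],q[0]]).as_matrix()
def need(x,y,zg):
    o=readout.get_obs(); d=np.array([x,y,zg+154.7])-o["position"]; return (mat().T@d/750).round(4)
def tower(x,y,o=(509.,-48.)):
    return np.array(o)+np.array([[np.cos(TH),-np.sin(TH)],[np.sin(TH),np.cos(TH)]])@[x,y]
E
python3 - <<'E'
from h import *
o=readout.get_obs();print(o["time"],o["position"],o["force"],o["joints"]);print(mat().round(3))
print(need(471,-105,165))
cv2.imwrite("pics/s2.png",cv2.resize(eyes.get_image("scene")["color"][130:330,180:420],None,fx=3,fy=3,interpolation=cv2.INTER_CUBIC))
E
```

```text
1.35 [ 471.25403183 -104.91664207  404.35304238] [ 0.46378882 -1.3767927   0.56758579] [ 0.4669515   0.0937402  -0.33492696  1.73364331  0.03190706  1.32033583
 -1.19008011]
[[-0.968 -0.001  0.253]
 [-0.253 -0.    -0.968]
 [ 0.001 -1.    -0.   ]]
[0.0003 0.1129 0.    ]
```

View pics/s2.png

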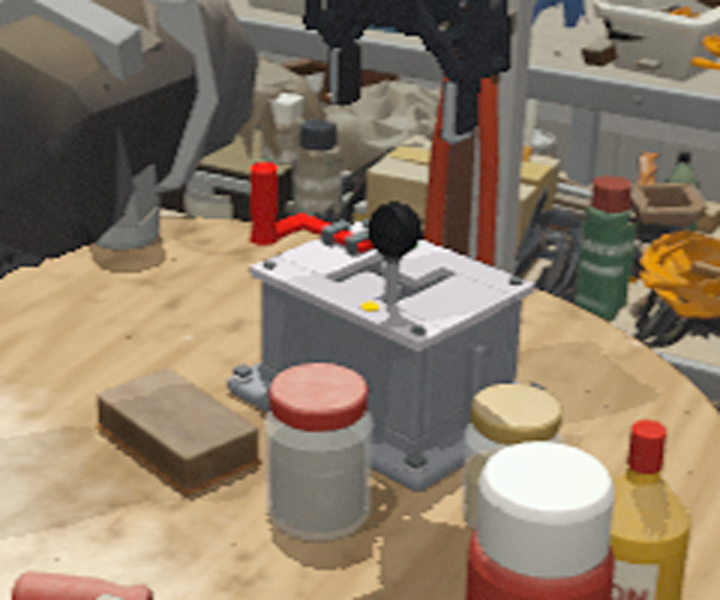

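The open jaws hang above the knob, clear of the jars, with the bolt open. Next: descend and grip.

Request:
arm_command([
  [0,0.05,0,0,-1],
  [0,0.09,0,0,-1],
  [0,0.111,0,0,-1],
  [0,0.111,0,0,-1],
  [0,0.111,0,0,0],
  [0,0.111,0,0,1],
  [0,0.111,0,0,1],
  [0,0.111,0,0,1],
  [0,0.111,0,0,1],
  [0,0.111,0,0,1],
], force=25)

```text
time: 2.65
position: [471.5, -105.1, 322.2]
orientation: [-0.09, 0.089, -0.701, 0.702]
force: [-1.1, -1.7, 5.3]
finger_gap: 0.404
```

Run:
```python
from h import *
o=readout.get_obs();print(o["time"],o["position"],o["force"],o["finger_gap"])
def K(f,a): return 155*np.sin(f),155*np.cos(f)*np.sin(a),30+155*np.cos(f)*np.cos(a)
b=np.array(K(-.35,-.33))
for f,a in((-.35,-.33),(-.2,-.33),(0,-.33),(0,-.15),(0,0),(0,.15),(0,.33),(.2,.33),(.36,.33)):
    d=np.array(K(f,a))-b; print(f,a,(np.array([-d[0],-d[2],-d[1]])/750).round(3))
```

```text
2.65 [ 471.52191879 -105.13095979  322.2218737 ] [-1.14870603 -1.73959894  5.34020407] 0.40356642949410465
-0.35 -0.33 [-0. -0. -0.]
-0.2 -0.33 [-0.03  -0.008  0.003]
0 -0.33 [-0.071 -0.012  0.004]
0 -0.15 [-0.071 -0.021 -0.032]
0 0 [-0.071 -0.023 -0.063]
0 0.15 [-0.071 -0.021 -0.094]
0 0.33 [-0.071 -0.012 -0.13 ]
0.2 0.33 [-0.112 -0.008 -0.129]
0.36 0.33 [-0.144  0.001 -0.126]
```

Request:
arm_command([
  [-0.015,-0.004,0.001,0,1],
  [-0.03,-0.008,0.002,0,1],
  [-0.05,-0.011,0.003,0,1],
  [-0.068,-0.012,0.003,0,1],
  [-0.068,-0.012,0.003,0,1],
])

```text
time: 3.28
position: [522.4, -93.8, 330.4]
orientation: [0.09, -0.09, 0.702, -0.701]
force: [0.3, -1.3, 1.1]
finger_gap: 0.402
```

Run:
```python
from h import *
o=readout.get_obs();print(o["time"],o["position"],o["force"],o["finger_gap"])
im=eyes.get_image("top")
cv2.imwrite("pics/s3.png",np.vstack([cv2.resize(eyes.get_image("scene")["color"][180:260,230:380],(800,300)*1,interpolation=cv2.INTER_CUBIC)[:,:],cv2.resize(im["color"][145:235,225:385],(800,300),interpolation=cv2.INTER_CUBIC)]))
```

```text
3.275 [522.43291559 -93.78727962 330.37848343] [ 0.33357448 -1.33295487  1.12390696] 0.4022713305128813
```

View pics/s3.png

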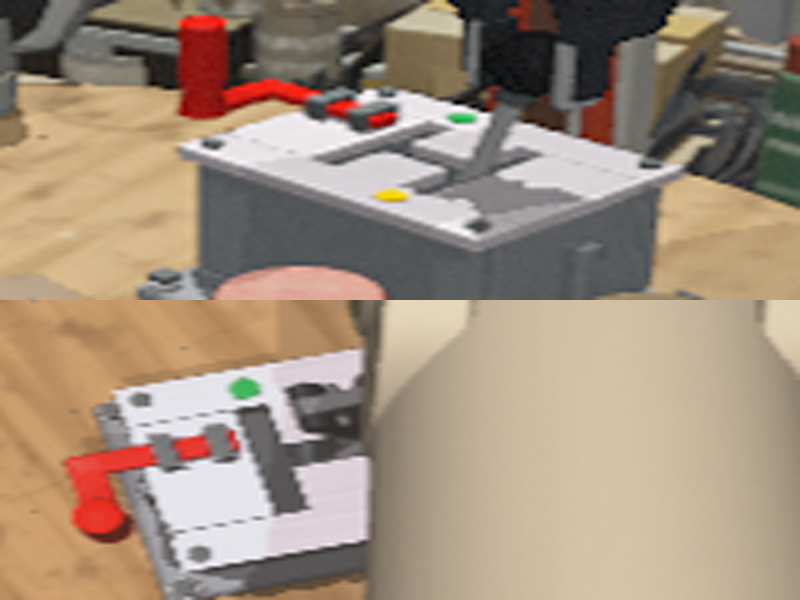

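The lever follows the gripper and stands at the neutral crossing. Next I'll move it across, watching the force.

Request:
arm_command([
  [0,-0.005,-0.015,0,1],
  [0,-0.009,-0.035,0,1],
  [0,-0.011,-0.065,0,1],
])

```text
time: 3.75
position: [508.8, -47.6, 339.7]
orientation: [-0.089, 0.088, -0.701, 0.702]
force: [0.5, -4.7, -3.0]
finger_gap: 0.405
```

Request:
arm_command([
  [0,0.001,-0.025,0,1],
  [0,0.005,-0.045,0,1],
  [0,0.01,-0.067,0,1],
  [0,0.01,-0.067,0,1],
])

```text
time: 4.25
position: [495.8, 3.2, 330.6]
orientation: [0.09, -0.091, 0.702, -0.701]
force: [-0.6, -0.0, 1.8]
finger_gap: 0.401
```

Request:
arm_command([
  [-0.02,0.001,0.001,0,1],
  [-0.04,0.004,0.002,0,1],
  [-0.06,0.008,0.003,0,1],
  [-0.073,0.012,0.004,0,1],
  [-0.073,0.012,0.004,0,1],
  [-0.073,0.012,0.004,0,1],
])

```text
time: 5.0
position: [550.0, 12.2, 322.0]
orientation: [0.089, -0.09, 0.701, -0.701]
force: [0.9, 0.3, -0.6]
finger_gap: 0.405
```

Run:
```python
from h import *
o=readout.get_obs();print(o["time"],o["position"],o["force"],o["finger_gap"])
im=eyes.get_image("top")
cv2.imwrite("pics/s4.png",np.vstack([cv2.resize(eyes.get_image("scene")["color"][180:260,230:380],(800,300)*1,interpolation=cv2.INTER_CUBIC)[:,:],cv2.resize(im["color"][145:235,225:385],(800,300),interpolation=cv2.INTER_CUBIC)]))
```

```text
5.0 [550.00947765  12.23536099 321.96455405] [ 0.85178618  0.30546478 -0.59504015] 0.40500849761321817
```

View pics/s4.png

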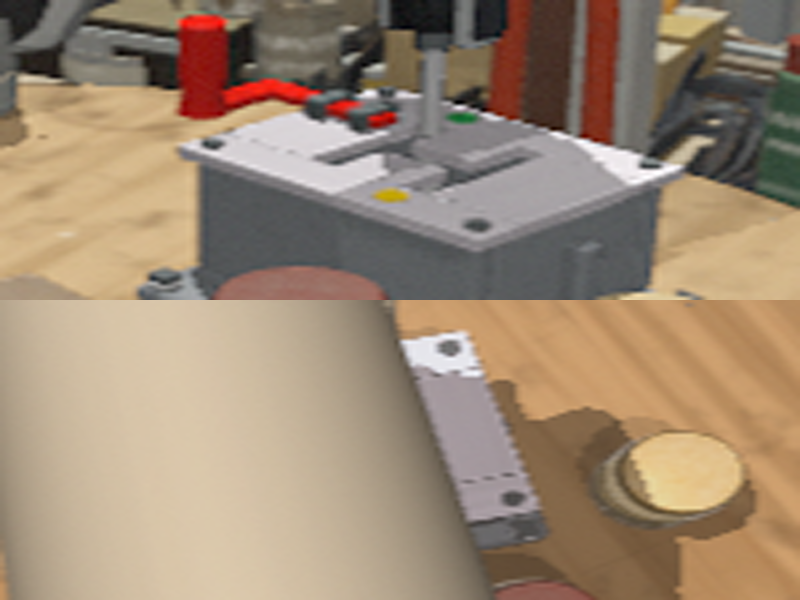

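The lever stands in the left lane near its front end. I feel no end stop yet, so I'll nudge on a little.

Request:
arm_command([
  [-0.004,0.001,0,0,1],
  [-0.008,0.002,0,0,1],
  [-0.008,0.002,0,0,1],
])

```text
time: 5.48
position: [555.3, 13.4, 320.2]
orientation: [-0.088, 0.09, -0.701, 0.702]
force: [-6.3, -1.4, 0.3]
finger_gap: 0.402
```

End stop felt at 6 N. Now release, lift and take the closer measurement of the handle.

Request:
arm_command([
  [0,0,0,0,-0.4],
  [0,0,0,0,-1],
  [0,0,0,0,-1],
  [0,-0.06,0,0,-1],
  [0,-0.12,0,0,-1],
  [0,-0.12,0,0,-1],
])

```text
time: 6.22
position: [556.8, 14.3, 415.1]
orientation: [-0.092, 0.087, -0.701, 0.702]
force: [0.4, -0.8, 0.3]
finger_gap: 1.001
```

Run:
```python
from h import *
o=readout.get_obs();print(o["time"],o["position"],o["force"],o["finger_gap"])
im=eyes.get_image("scene")
cv2.imwrite("pics/s5.png",cv2.resize(im["color"][130:280,220:400],None,fx=4,fy=4,interpolation=cv2.INTER_CUBIC))
c=im["color"].astype(int); 
w=[px2w(im,u,v) for v in range(175,225) for u in range(250,285) if c[v,u,2]>150 and c[v,u,:2].max()<70 and im["depth"][v,u]>0]
w=np.array(w); h=w[(w[:,2]>125)]; print(len(h),np.median(h,0),h.min(0),h.max(0)); print(mat().round(3)); print(need(459,48,250),need(459,48,150))
```

```text
6.225 [556.75681914  14.31331645 415.07987989] [ 0.40776792 -0.80376652  0.32772942] 1.00088929313299
34 [454.75632423  43.83386415 165.11094453] [448.0467454   35.6457558  161.32579645] [465.419949    53.00288316 166.97729159]
[[-0.968  0.004  0.251]
 [-0.251  0.    -0.968]
 [-0.004 -1.     0.001]]
[ 0.1142  0.01   -0.0764] [ 0.1148  0.1433 -0.0765]
```

View pics/s5.png

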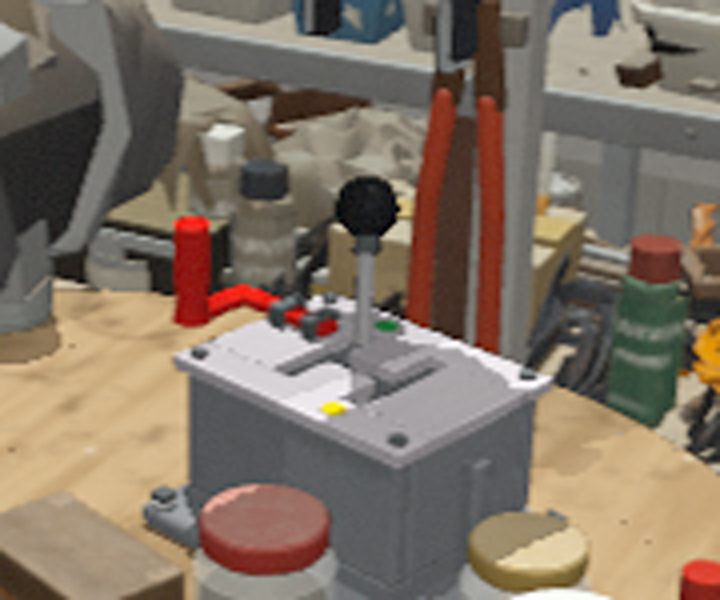

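The lever stands forward at the green dot with the gripper clear. The handle is at about (457,46).

Request:
arm_command([
  [0.06,0,-0.038,0,-1],
  [0.117,0.01,-0.074,0,-1],
  [0.117,0.01,-0.074,0,-1],
  [0.117,0.06,-0.074,0,-1],
  [0.117,0.11,-0.074,0,-1],
  [0.117,0.143,-0.074,0,-1],
  [0.117,0.143,-0.074,0,-1],
  [0.117,0.143,-0.074,0,0],
  [0.117,0.143,-0.074,0,1],
  [0.117,0.143,-0.074,0,1],
])

```text
time: 7.52
position: [457.3, 45.6, 304.3]
orientation: [-0.09, 0.089, -0.701, 0.701]
force: [-0.4, 0.7, -1.0]
finger_gap: 0.377
```

Request:
arm_command([
  [0,0,0,0,1],
  [0,0,0,0,1],
  [0,0,0,0,1],
])

```text
time: 7.9
position: [457.3, 45.7, 304.1]
orientation: [-0.09, 0.089, -0.701, 0.701]
force: [-1.8, 0.8, 5.3]
finger_gap: 0.248
```

Request:
arm_command([
  [0,0,0.012,0,1],
  [0,0,0.028,0,1],
  [0,0,0.044,0,1],
  [0,0,0.056,0,1],
  [0,0,0.056,0,1],
])

```text
time: 8.52
position: [468.1, 5.2, 304.1]
orientation: [0.09, -0.089, 0.702, -0.701]
force: [0.2, 1.0, 5.2]
finger_gap: 0.245
```

Request:
arm_command([
  [0,0,0.005,0,1],
  [0,0,0.009,0,1],
  [0,0,0.012,0,1],
  [0,0,0.012,0,1],
])

```text
time: 9.02
position: [468.8, 3.5, 304.1]
orientation: [0.092, -0.093, 0.704, -0.698]
force: [-11.4, 28.3, 14.4]
finger_gap: 0.249
```

The travel stopped against a firm end at the predicted home position (468.9,4.3). Now relax, release, lift and check.

Request:
arm_command([
  [0,0,-0.008,0,1],
  [0,0,-0.008,0,-0.4],
  [0,0,-0.008,0,-1],
  [0,0,-0.008,0,-1],
  [0,-0.06,-0.008,0,-1],
  [0,-0.13,-0.008,0,-1],
  [0,-0.2,-0.008,0,-1],
  [0.05,-0.2,-0.06,0,-1],
  [0.05,-0.2,-0.1,0,-1],
  [0.05,-0.2,-0.14,0,-1],
])

```text
time: 10.28
position: [406.6, 88.7, 453.7]
orientation: [-0.089, 0.089, -0.701, 0.702]
force: [-0.5, 0.4, -0.0]
finger_gap: 1.001
```

Run:
```python
from h import *
o=readout.get_obs();print(o["time"],o["position"],o["force"],o["finger_gap"])
a=eyes.get_image("scene")
cv2.imwrite("pics/s6.png",cv2.resize(a["color"][130:280,220:400],None,fx=4,fy=4,interpolation=cv2.INTER_CUBIC))
im=a;c=im["color"].astype(int)
w=np.array([px2w(im,u,v) for v in range(175,225) for u in range(250,330) if c[v,u,2]>150 and c[v,u,:2].max()<70 and im["depth"][v,u]>0])
h=w[(w[:,2]>125)&(w[:,0]<500)]; print(len(h),np.median(h,0),h.min(0),h.max(0))
```

```text
10.275 [406.55973924  88.719279   453.70712204] [-0.4779202   0.35501074 -0.04002244] 1.00145098635704
37 [465.70014473   2.12527816 165.35075715] [456.76526605  -7.69972813 162.86718812] [477.81795156  11.9698283  166.57046707]
```

View pics/s6.png

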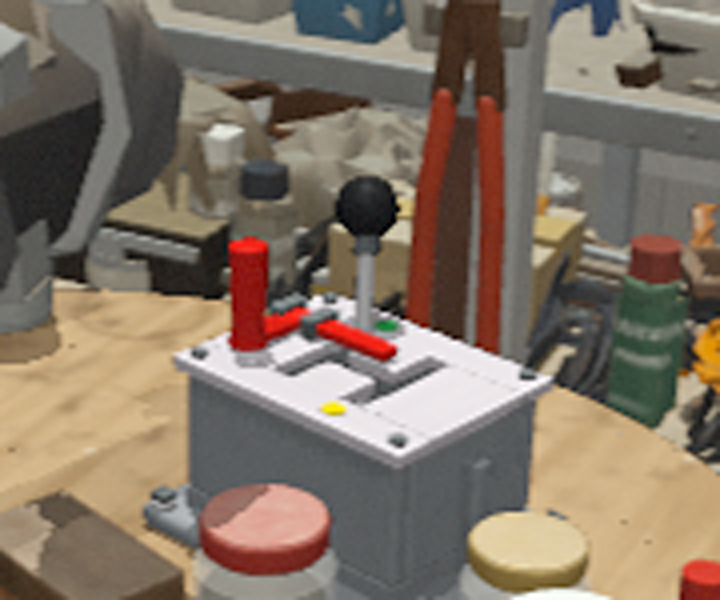

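The bolt lies right across the left lane behind the lever, which still stands forward. The jars and block are undisturbed.

```bash
python3 -c "
from workcell import job
print(job.close_job())"
```

```text
the job is handed in; nothing more can be done
None
```

The lever is in the far-left slot end at the green dot, with the red lock bolt slid across behind it. The job was handed in at about 10 s on the robot's clock; handing in gives no verdict.

**Lever:** I gripped the knob and took it to neutral, across to the left lane and forward, stopping when I felt the end stop at about 6 N. I then let go.

**Bolt:** I slid the handle until it hit a hard stop, where the wrist read about 30 N in total, then let go and lifted the arm clear.

**Last checks:**
- The final picture shows the lever forward at the green dot and the bolt across the left lane behind it. The jars and sanding block look unmoved; I did not measure them.
- The force reading was about zero, with the gripper open and away from everything.

**One disagreement:** the handle moved 43 to 44 mm, not the full 48 mm. The stop was within a millimetre of the home position worked out from the plate corners. The handle had also first been seen about 5 mm short of its fully open position, so the bolt was probably not fully open at the start. Even if it was, 43 mm is still past the 40 mm needed.

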